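# Lift the slide rack out of its dock and hold it over the light panel

### The arm

A 6-joint arm with a two-finger parallel gripper is mounted at the origin on the work surface. World frame = base frame: x ahead of the robot, y to its left, z up, the work surface at z = 0. Lengths are in m, angles in rad, forces in N, time in s.
With the tool pointing down it reaches from about 0.325 to 0.85 m from the base axis. Payload 4.4 kg.
Tool frame: the origin (TCP) lies between the finger pads; the fingertips stand 19 mm ahead of it and the grasp point (between the pads) is the TCP; y points along the fingers, z is the direction in which the jaws open and shut, and the axes are right-handed (so a half turn about y gives the same grasp; the last joint's range is limited). The gripper opens to 94 mm and grips with 3 to 60 N. Pads are 16 mm wide; open, the fingers measure 119 mm over their backs; the gripper's body (75 mm by 177 mm) begins 78 mm behind the grasp point.
Start: joints at [-1.454, 0.207, 1.542, -0, 1.393, -0.15], TCP at [0.152, -0.555, 0.224] pointing down, gripper open.
Joint ranges: [-2.73, 2.73], [-0.86, 2.22], [0.23, 2.46], [-1.11, 4.25], [0.08, 2.63], [-2.82, 2.82]. Speed limits (rad/s): [2.79, 2.79, 3.14, 3.14, 3.14, 3.14].

### API

Orientations are given as a rotation vector (axis times angle).
In Python, from workcell import get_obs, grab_frame, sign_off gives the robot as it stands.
- The arm moves only by the tool play_rows, never from a script. Its argument "series" is a list of rows, each a list of 3 entries, a list of its own where there are three numbers: the shift along the tool's x, y, z normalised to -1 to 1, where 1 is 300 mm, then the turn, a rotation vector about the tool's x, y, z normalised to -1 to 1, where 1 is 30 degrees, then the closure in counts, from 0 (fully open) to 255 (shut). In form: [[[tx, ty, tz], [wx, wy, wz], gripper], ...]. A call has 1 to 8 rows; each row is the pose to reach, as a shift and turn from the pose measured when the call began, along the tool's axes at that moment; what a row does not reach only later rows make up. A row lasts 1/8 s, in which the tool goes at most 62.5 mm and 10.7 degrees, less where a joint would pass 70% of its speed; a pose out of reach is approached as far as the arm can. A call with a number of a shift or a turn outside -1 to 1 is refused whole. A call with a gripper value outside its range is refused whole. The fingers move at their own pace and stop on an object; "force" is the grip in N (left out, the last holds). Time passes only in rows, so rows that repeat a pose let the fingers close. It gives the time, the measured TCP pose, the force and the opening at its end, in the units of the state.
- get_obs(): the state, without advancing time (a new reading comes with each control period).
- grab_frame(name): name is "scene" or "top"; returns a dict with "image" (480x640x3 uint8, red, green, blue), "K" (3x3 intrinsics, pixels), "T" (4x4, takes a point from camera to world coordinates). Camera axes: x right, y up, looking along -z (the intrinsics and any distortion apply to the point x, -y, -z); pixel columns grow to the right and rows downward; lengths in m; the calibration is good to about 2 mm. A picture is of the moment at which its call begins. There is no depth.
- sign_off(): hands the job in, once; it reports no verdict.
The state is a dict: "time": time; "joint_pos": joint angles; "qvel": joint speeds; "effort": joint torques, N m; "tool_pos": TCP position; "tool_rot": TCP orientation; "force": force on the tool from outside, world axes, zero at the start; "wrist_torque": the same for the moment, N m; "grip_width": finger opening in m.
Only numpy, scipy, OpenCV 4.12 (cv2) and the standard library are available. Lean on these libraries where they do the work, as an engineer would, in place of code of your own. Each camera call takes 0.05 s, during which the arm holds its last target. There are 200 camera calls.

### The job

Swing the clear hood of the slide dock all the way down by its blue fin, then lift the loaded slide rack out by its red handle bar and bring it over the glowing light panel for inspection. Hold it there in the air, centred over the panel, level and still, with its underside at least 10 cm above the panel, and finish while still holding it there. Leave the hood down, keep the rack roughly level all the way and do not disturb the other things on the bench.

Things in the scene. Friction and masses are not known exactly. Their poses are not given: they have to be found in the camera images.
- dock: Fixed cream dock, 163 mm deep (x), 156 mm wide (y). Origin: centre of underside, on the bench; x axis points from its hood (front, robot side) to the back. Floor 12 mm thick; side walls (6 mm, at y = +-75 mm) and back wall (at x = +80 mm) reach 68 mm above the bench. Place and yaw vary, left or right of the robot.
- hood (a joint): Angle of the dock's clear bottom-hinged hood, rad: 0 closed (front upright), 1.5 fully down at its stop, open towards the robot; starts at 0 to 0.15. Weighs 0.3 kg; damped, slightly stiff hinge: about 1 N at the fin. Past about 0.6 rad it sinks by itself to the stop in a few seconds and stays. Its half roof laps over the rack's front edge while closed.
- hood_hinge (a point): Point on the hood's hinge axis (along the dock's y), mid-width, 12 mm above the bench at dock x = -80 mm. Closed, the hood's upright front (8 mm thick, 156 mm wide) stands just before this axis; its half roof runs 68 mm back from the front, 71 to 76 mm above the bench.
- hood_fin (a point): Middle of the top edge of the hood's blue fin, 104 mm from the hinge axis; fin 8 mm thick (dock x), 120 mm wide (dock y). Closed, its top is 116 mm above the bench, 40 mm above the half roof; pinch it from above or hook it from behind (98 mm free between fin and rack handle). Turns with the hood; z axis points up along the fin.
- rack: Loose white rack of glass slides, 92 mm (x) by 110 mm (y), 40 mm high without handle, about 0.3 kg, on the dock's floor, 25 mm behind the dock's origin, in line with it to a few degrees. Origin: centre of underside; z up. Handle: straight red bar along y, 12 x 12 mm in section, 112 mm long, end posts at y = +-53 mm; bar centre 101 mm above the origin, 55 mm free below it.
- panel: Fixed square light panel, grey frame with bright white top, 140 mm square, 12 mm high; origin at the centre of its underside. It stands on the other side from the dock, its place varies.
- spare_rack: Loose empty grey rack with a green handle, same shape as the slide rack; a bystander. Origin: centre of underside.
- bottle: Loose amber glass bottle with black cap, 60 mm diameter, 130 mm high; a bystander.
- jar: Loose clear jar with white lid, 66 mm diameter, 75 mm high; a bystander.
- slide_box: Loose blue slide storage box with a white stripe, 85 x 160 x 30 mm; a bystander.
- mouse: Loose black computer mouse on a grey mat, 100 x 60 x 34 mm; a bystander.
- pot: Loose dark square pen holder with pens, 70 x 70 x 80 mm (pens to 145 mm); a bystander.
Not all that is in view belongs to the job. There is more than one size of the dock; the job needs the middle-sized.

How it is judged:
By the outcome, as a careful person would: the job done as asked, in the order asked, and still so for the second after the job is handed in, while the arm keeps its last pose, push and grip.
It also fails if it takes over 58 s, if anything falls off the work surface, if the arm or the gripper's body presses on something with over 40 N, if the wrist force passes 120 N, or if a joint passes its speed limit or range.

## Working session

There is one attempt and no reset: what is moved stays moved. The work goes in short steps, Python scripts to look and compute and a tool call to move; the robot and the scene stay as the last step left them, time stands still between calls to the robot, and variables do not carry over. Pictures are saved under pics/ and viewed, about 8 in all and at most 12, crops included, and the job is handed in when it is done.

Besides the shell and the picture viewer there is one more tool, called after "Request:" as name([rows], argument=value, ...), one row to a line, values as JSON. play_rows: Moves the arm, as the interface text tells. Its arguments: {"type":"object","properties":{"series":{"type":"array"},"force":{"type":"number"}},"required":["series"]}

```bash
ls; mkdir -p pics; python3 - <<'E'
from workcell import get_obs, grab_frame
import cv2, numpy as np
o=get_obs(); print(o)
for n in ("scene","top"):
    f=grab_frame(n); cv2.imwrite(f"pics/{n}0.png",cv2.cvtColor(f["image"],cv2.COLOR_RGB2BGR)); print(n,f["K"].tolist(),f["T"].round(4).tolist(),[k for k in f])
    np.savez(f"{n}0.npz",**f)
E
```

```text
pics
{'time': 0.0, 'joint_pos': array([-1.45450856e+00,  2.07413825e-01,  1.54290168e+00, -3.07414857e-05,
        1.39353462e+00, -1.50537257e-01]), 'qvel': array([ 5.66641180e-04,  4.03298929e-05, -1.50763827e-03,  1.30173908e-05,
        1.42432085e-03, -8.73224336e-04]), 'effort': array([ 1.99746373e-04, -3.70870829e+01, -2.81413347e+01,  6.98229298e-02,
        3.62868584e-02, -1.80313154e-04]), 'tool_pos': array([ 0.15148045, -0.55390369,  0.22331909]), 'tool_rot': array([-0.27900274,  2.08124687, -2.07651139]), 'force': array([-0.17988245, -0.08120602, -0.36425969]), 'wrist_torque': array([-0.00334124, -0.04374073, -0.00476495]), 'grip_width': 0.09403968310659587}
scene [[458.56852365940455, 0.0, 311.2094932866186], [0.0, 458.56852365940455, 231.2307398456585], [0.0, 0.0, 1.0]] [[-0.8107, -0.4146, 0.4133, 1.0211], [0.5854, -0.5757, 0.5708, 0.6297], [0.0013, 0.7047, 0.7095, 0.8892], [0.0, 0.0, 0.0, 1.0]] ['image', 'K', 'T']
top [[484.6401180202977, 0.0, 323.0913260606107], [0.0, 484.6401180202977, 239.40587611045535], [0.0, 0.0, 1.0]] [[-0.014, 0.999, -0.0422, 0.4923], [-0.9998, -0.0147, -0.0164, -0.0134], [-0.017, 0.0419, 0.999, 1.1782], [0.0, 0.0, 0.0, 1.0]] ['image', 'K', 'T']
```

View pics/top0.png

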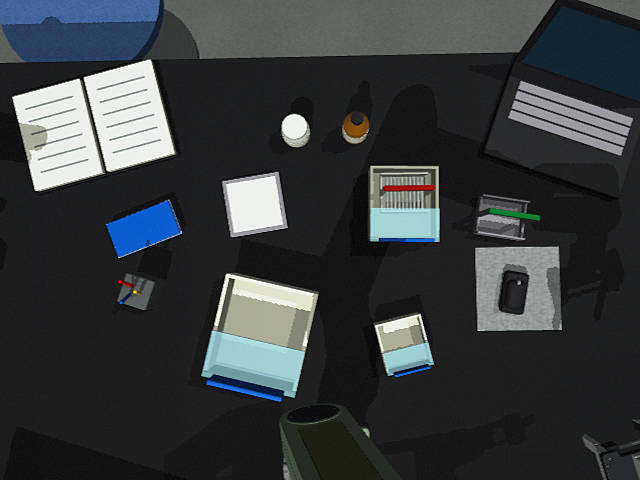

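View pics/scene0.png

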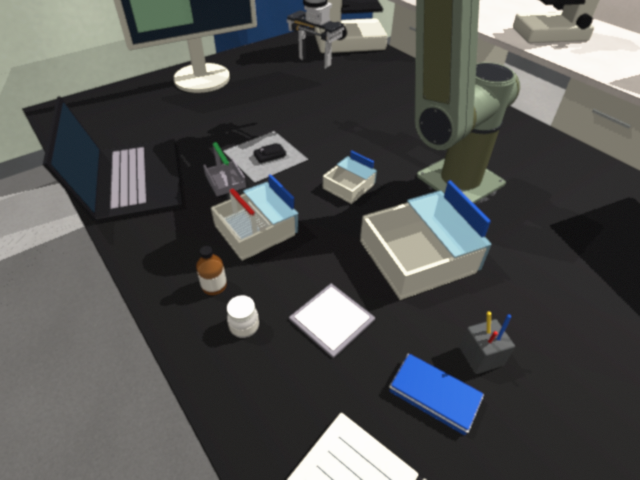

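The middle-sized dock holds the red-handled rack, at about (404,205) in the top view. The panel is at (255,204). I'll enlarge both.

```bash
python3 - <<'E'
import cv2, numpy as np
t=cv2.imread("pics/top0.png"); s=cv2.imread("pics/scene0.png")
a=cv2.resize(t[155:255,355:455],None,fx=4,fy=4,interpolation=cv2.INTER_CUBIC)
b=cv2.resize(s[165:265,205:305],None,fx=4,fy=4,interpolation=cv2.INTER_CUBIC)
cv2.imwrite("pics/c1.png",np.hstack([a,b]))
E
```

```text
(no output)
```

View pics/c1.png

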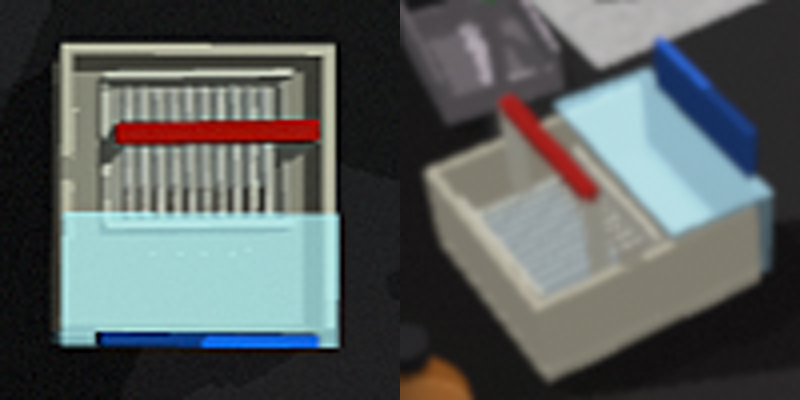

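Crop shows: the dock's back rim corners at (370,166) and (438.8,166) in the top view, the fin's top centre near (407,240), and the handle from (383.8,188.3) to (435,187.5).

```bash
cat > h.py <<'E'
import numpy as np
from scipy.spatial.transform import Rotation as R
def back(f,uv,z):
    K,T=f["K"],f["T"]; out=[]
    for u,v in uv:
        d=np.linalg.inv(K)@[u,v,1]; d=T[:3,:3]@(d*[1,-1,-1]); o=T[:3,3]
        out.append(o+d*(z-o[2])/d[2])
    return np.array(out)
def proj(f,p):
    q=(np.asarray(p)-f["T"][:3,3])@f["T"][:3,:3]*[1,-1,-1]; q=q@f["K"].T; return q[...,:2]/q[...,2:]
E
python3 - <<'E'
import numpy as np; from h import *
t=dict(np.load("top0.npz")); s=dict(np.load("scene0.npz"))
c=lambda l,ox,oy,dx=0:[((u-dx)/4+ox-.375,v/4+oy-.375) for u,v in l]
def yaw(a,b): d=a-b; return np.degrees(np.arctan2(-d[0],d[1])) 
P=back(t,c([(60,44),(335,44)],355,155),.068); print("rim top",P.round(4),np.linalg.norm(P[0]-P[1]))
H=back(t,c([(115,133),(320,130)],355,155),.119);print("handle top",H.round(4),H.mean(0),np.linalg.norm(H[0]-H[1]))
F=back(t,c([(97,340),(319,341)],355,155),.116);print("fin top",F.round(4),F.mean(0),np.linalg.norm(F[0]-F[1]))
Rf=back(t,c([(62,213),(339,213)],355,155),.076);print("roof edge",Rf.round(4),np.linalg.norm(Rf[0]-Rf[1]))
P=back(s,c([(427,172),(540,310)],205,165,400),.068); print("rim scene",P.round(4),np.linalg.norm(P[0]-P[1]))
H=back(s,c([(508,100),(590,190)],205,165,400),.117);print("handle sc",H.round(4),H.mean(0),np.linalg.norm(H[0]-H[1]))
F=back(s,c([(659,42),(756,132)],205,165,400),.116);print("fin sc",F.round(4),F.mean(0),np.linalg.norm(F[0]-F[1]))
Q=back(t,[(222.5,182),(279,172),(287.5,228),(231.5,237)],.012);print("panel",Q.round(4),Q.mean(0),[np.linalg.norm(Q[i]-Q[i-1]) for i in range(4)])
Q=back(s,[(331,285),(374,317),(333,353),(291,319)],.012);print("panel sc",Q.mean(0),[np.linalg.norm(Q[i]-Q[i-1]) for i in range(4)])
E
```

```text
rim top [[ 0.7076 -0.1048  0.068 ]
 [ 0.7049 -0.2626  0.068 ]] 0.15778215264942339
handle top [[ 0.6481 -0.1298  0.119 ]
 [ 0.6479 -0.2418  0.119 ]] [ 0.6479865 -0.1858256  0.119    ] 0.11198439917763642
fin top [[ 0.5348 -0.1181  0.116 ]
 [ 0.5325 -0.2392  0.116 ]] [ 0.53362994 -0.17865908  0.116     ] 0.12106313325542324
roof edge [[ 0.6091 -0.1035  0.076 ]
 [ 0.6066 -0.2607  0.076 ]] 0.15720006413614962
rim scene [[ 0.7063 -0.2579  0.068 ]
 [ 0.7081 -0.1035  0.068 ]] 0.15443962329767116
handle sc [[ 0.6501 -0.2369  0.117 ]
 [ 0.6509 -0.1312  0.117 ]] [ 0.65050008 -0.18405107  0.117     ] 0.10575417576643766
fin sc [[ 0.5372 -0.232   0.116 ]
 [ 0.5361 -0.1172  0.116 ]] [ 0.53669336 -0.17462214  0.116     ] 0.11479513066055108
panel [[0.6846 0.2481 0.012 ]
 [0.7067 0.1104 0.012 ]
 [0.5703 0.0912 0.012 ]
 [0.5506 0.227  0.012 ]] [0.62805624 0.16919329 0.012     ] [np.float64(0.13574067577888865), np.float64(0.13948407025228127), np.float64(0.1377893145420783), np.float64(0.1371896831789375)]
panel sc [0.6328832  0.17567579 0.012     ] [np.float64(0.13502457848199087), np.float64(0.13210441027784295), np.float64(0.1327706837569514), np.float64(0.12603174167105585)]
```

```bash
cat >> h.py <<'E'
def to(o,p,yawdeg=None):
    """normalised shift to world tip p; and turn so that jaw axis z -> nearest of +-(cos yaw, sin yaw,0), y down"""
    r=R.from_rotvec(o["tool_rot"]); sh=r.inv().apply(np.asarray(p)-o["tool_pos"])/.3
    if yawdeg is None: return sh.round(3)
    out=[]
    for k in (0,180):
        a=np.radians(yawdeg+k); z=np.array([np.cos(a),np.sin(a),0]); y=np.array([0,0,-1.]); M=np.c_[np.cross(y,z),y,z]
        out.append(((r.inv()*R.from_matrix(M)).as_rotvec()/np.radians(30)).round(3))
    return sh.round(3),out
E
python3 - <<'E'
from h import *; from workcell import get_obs
o=get_obs(); print(R.from_rotvec(o["tool_rot"]).as_matrix().round(3))
print(to(o,[0.58,-0.18,0.224],-1))
E
```

```text
[[-0.965 -0.     0.264]
 [-0.264  0.002 -0.965]
 [-0.    -1.    -0.002]]
(array([-1.706,  0.   , -0.826]), [array([ 0.003, -2.457, -0.003]), array([3.000e-03, 3.543e+00, 3.000e-03])])
```

Request:
play_rows([
  [[-0.2,0,-0.1],[0,-0.3,0],255],
  [[-0.4,0,-0.2],[0,-0.6,0],255],
  [[-0.6,0,-0.3],[0,-0.9,0],255],
  [[-0.8,0,-0.4],[0,-1,0],255],
  [[-0.9,0,-0.43],[0,-1,0],255],
  [[-0.9,0,-0.43],[0,-1,0],255],
], force=30)

```text
time: 0.85
tool_pos: [0.3799, -0.3558, 0.2233]
tool_rot: [-0.736, 1.756, -1.75]
force: [0.1, -0.2, 0.1]
grip_width: 0.0373
```

```bash
python3 - <<'E'
from h import *; from workcell import get_obs
o=get_obs(); print(o["time"],o["tool_pos"],o["grip_width"],to(o,[0.575,-0.18,0.200],-1))
E
```

```text
0.85 [ 0.37992289 -0.35578847  0.22329832] 0.03725678214698055 (array([-0.873,  0.079,  0.055]), [array([ 0.003, -1.446, -0.005]), array([7.000e-03, 4.554e+00, 4.000e-03])])
```

Request:
play_rows([
  [[-0.2,0.02,0.01],[0,-0.3,0],255],
  [[-0.4,0.04,0.03],[0,-0.6,0],255],
  [[-0.6,0.06,0.04],[0,-0.9,0],255],
  [[-0.8,0.08,0.05],[0,-1,0],255],
  [[-0.873,0.08,0.055],[0,-1,0],255],
  [[-0.873,0.08,0.055],[0,-1,0],255],
])

```text
time: 1.6
tool_pos: [0.5749, -0.1804, 0.1994]
tool_rot: [-1.08, 1.394, -1.388]
force: [-0.0, 0.2, -0.2]
grip_width: 0.0007
```

```bash
python3 - <<'E'
from h import *; from workcell import get_obs,grab_frame; import cv2
o=get_obs(); print(o["time"],o["tool_pos"],o["grip_width"],to(o,[0.582,-0.18,0.124],-1))
ims=[]
for n,(u,v) in (("top",(407,205)),("scene",(250,200))):
    f=grab_frame(n); im=cv2.cvtColor(f["image"],cv2.COLOR_RGB2BGR); ims.append(cv2.resize(im[v-70:v+70,u-65:u+65],None,fx=3,fy=3,interpolation=cv2.INTER_CUBIC))
cv2.imwrite("pics/c2.png",np.hstack(ims))
E
```

```text
1.6 [ 0.57488521 -0.18036582  0.19936629] 0.0007456354153264292 (array([-0.007,  0.251,  0.023]), [array([ 0.004, -0.445, -0.005]), array([7.000e-03, 5.555e+00, 5.000e-03])])
```

View pics/c2.png

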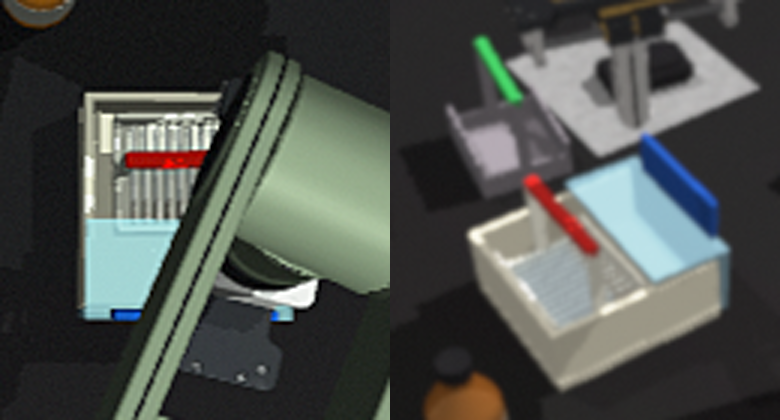

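The top view shows the gripper over the hood. In the scene crop the fingertips are at about (265,172), which I'll check by projection.

```bash
python3 - <<'E'
from h import *
t=dict(np.load("top0.npz")); s=dict(np.load("scene0.npz"))
tip=[.575,-.18,.18]
print(proj(s,tip),proj(t,tip),proj(s,[.535,-.18,.116]),proj(s,[.649,-.185,.119]))
E
```

```text
[266.04319745 170.89765023] [411.64552618 218.38701714] [280.5949725  184.77496543] [241.85378023 199.56094156]
```

Request:
play_rows([
  [[0,0.1,0.01],[0,-0.3,0],255],
  [[-0.005,0.2,0.02],[0,-0.445,0],255],
  [[-0.007,0.251,0.023],[0,-0.445,0],255],
  [[-0.007,0.251,0.023],[0,-0.445,0],255],
])

```text
time: 2.2
tool_pos: [0.5795, -0.182, 0.1234]
tool_rot: [-1.199, 1.23, -1.222]
force: [0.2, 0.2, 0.6]
grip_width: 0.0005
```

```bash
python3 - <<'E'
from h import *; from workcell import get_obs
o=get_obs(); print(o["time"],o["tool_pos"],o["force"])
for x,z in ((.557,.123),(.5385,.121),(.521,.116),(.505,.107),(.491,.095),(.482,.085)): print(to(o,[x,-.18,z],-1)[0])
E
```

```text
2.2 [ 0.57946868 -0.1819579   0.12335231] [0.18312464 0.19123496 0.61267574]
[-0.005  0.001 -0.075]
[-0.003  0.008 -0.137]
[-0.002  0.025 -0.195]
[-0.001  0.056 -0.248]
[ 0.     0.096 -0.295]
[ 0.001  0.129 -0.324]
```

Request:
play_rows([
  [[0,0,-0.04],[0,0,0],255],
  [[0,0,-0.075],[0,0,0],255],
  [[0,0.004,-0.106],[0,0,0],255],
  [[0,0.008,-0.137],[0,0,0],255],
  [[0,0.016,-0.166],[0,0,0],255],
  [[0,0.025,-0.195],[0,0,0],255],
  [[0,0.04,-0.222],[0,0,0],255],
  [[0,0.056,-0.248],[0,0,0],255],
])

```text
time: 3.2
tool_pos: [0.5042, -0.18, 0.1063]
tool_rot: [-1.199, 1.231, -1.221]
force: [0.6, -0.7, 0.4]
grip_width: 0.0008
```

```bash
python3 - <<'E'
from h import *; from workcell import get_obs
o=get_obs(); print(o["time"],o["tool_pos"],o["force"])
for x,z in ((.491,.095),(.482,.085)): print(to(o,[x,-.18,z],-1)[0])
E
```

```text
3.2 [ 0.50420887 -0.18004475  0.10631646] [ 0.62463788 -0.7439223   0.44869204]
[ 0.001  0.038 -0.044]
[ 0.002  0.071 -0.074]
```

Request:
play_rows([
  [[0,0.018,-0.022],[0,0,0],255],
  [[0,0.038,-0.044],[0,0,0],255],
  [[0,0.054,-0.06],[0,0,0],255],
  [[0,0.07,-0.074],[0,0,0],255],
  [[0,0.07,-0.074],[0,0,0],255],
  [[0,-0.1,-0.074],[0,0,0],255],
  [[0,-0.3,-0.074],[0,0,0],100],
  [[0,-0.4,-0.074],[0,0,0],0],
])

```text
time: 4.2
tool_pos: [0.4845, -0.1809, 0.2307]
tool_rot: [-1.197, 1.225, -1.226]
force: [0.5, -0.3, -0.3]
grip_width: 0.017
```

```bash
python3 - <<'E'
from h import *; from workcell import get_obs,grab_frame; import cv2
o=get_obs(); print(o["time"],o["tool_pos"],o["force"],o["grip_width"],to(o,[.649,-.185,.21],-1))
f=grab_frame("scene"); cv2.imwrite("pics/s3.png",cv2.resize(cv2.cvtColor(f["image"],cv2.COLOR_RGB2BGR)[100:280,180:380],None,fx=3,fy=3))
E
```

```text
4.2 [ 0.48447739 -0.18092502  0.23069645] [ 0.48078847 -0.33289459 -0.27772366] 0.017037191911441076 (array([0.001, 0.07 , 0.548]), [array([-0.002, -0.01 , -0.001]), array([ 1.00e-03,  5.99e+00, -3.00e-03])])
```

View pics/s3.png

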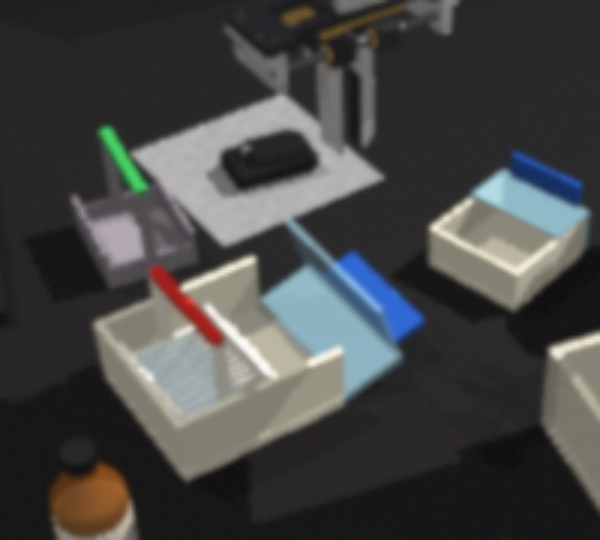

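The hood is past the balance point and sinking. I'll move over the handle with the jaws open and let it settle.

Request:
play_rows([
  [[0,0,0.15],[0,0,0],0],
  [[0,0.02,0.3],[0,0,0],0],
  [[0,0.05,0.45],[0,0,0],0],
  [[0,0.07,0.548],[0,0,0],0],
  [[0,0.07,0.548],[0,0,0],0],
  [[0,0.07,0.548],[0,0,0],0],
  [[0,0.07,0.548],[0,0,0],0],
  [[0,0.07,0.548],[0,0,0],0],
])

```text
time: 5.25
tool_pos: [0.6501, -0.1858, 0.215]
tool_rot: [-1.195, 1.22, -1.231]
force: [-0.7, -0.3, 0.7]
grip_width: 0.094
```

Request:
play_rows([
  [[0,0,0],[0,0,0],0],
  [[0,0,0],[0,0,0],0],
  [[0,0,0],[0,0,0],0],
  [[0,0,0],[0,0,0],0],
  [[0,0,0],[0,0,0],0],
  [[0,0,0],[0,0,0],0],
  [[0,0,0],[0,0,0],0],
  [[0,0,0],[0,0,0],0],
])

```text
time: 6.25
tool_pos: [0.6502, -0.1858, 0.2149]
tool_rot: [-1.195, 1.22, -1.231]
force: [-0.3, -0.8, -0.7]
grip_width: 0.0938
```

```bash
python3 - <<'E'
from h import *; from workcell import get_obs,grab_frame; import cv2
o=get_obs(); print(o["time"],o["tool_pos"],o["force"],o["grip_width"],to(o,[.649,-.185,.113],-1))
f=grab_frame("scene"); im=cv2.cvtColor(f["image"],cv2.COLOR_RGB2BGR)
cv2.imwrite("pics/s4.png",cv2.resize(im[130:250,200:340],None,fx=4,fy=4,interpolation=cv2.INTER_CUBIC))
print(proj(f,[.5445-.104,-.18,.02]), proj(f,[.649,-.185,.119]))
E
```

```text
6.25 [ 0.65015241 -0.18578579  0.21492521] [-0.32559156 -0.84310983 -0.65045646] 0.09379256928104993 (array([-0.003,  0.34 , -0.006]), [array([-0.013, -0.01 ,  0.005]), array([-0.008,  5.99 , -0.021])])
[309.68058963 198.45051743] [241.85378023 199.56094156]
```

View pics/s4.png

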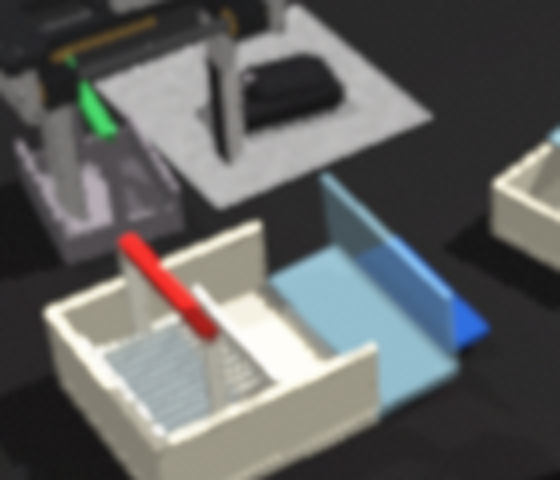

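Hood is flat: the fin edge midpoint at about (310,200) matches the prediction for 1.5 rad. The handle sits between the fingers. Descending to grasp it.

Request:
play_rows([
  [[0,0.1,-0.003],[-0.01,-0.03,0],0],
  [[-0.003,0.2,-0.005],[-0.013,-0.04,0.005],0],
  [[-0.003,0.3,-0.005],[-0.013,-0.04,0.005],0],
  [[-0.003,0.34,-0.005],[-0.013,-0.04,0.005],0],
  [[-0.003,0.34,-0.005],[-0.013,-0.04,0.005],0],
])

```text
time: 6.92
tool_pos: [0.6489, -0.185, 0.1121]
tool_rot: [-1.209, 1.212, -1.21]
force: [-0.4, 0.8, -0.4]
grip_width: 0.0942
```

Request:
play_rows([
  [[0,0,0],[0,0,0],180],
  [[0,0,0],[0,0,0],200],
  [[0,0,0],[0,0,0],210],
  [[0,0,0],[0,0,0],220],
  [[0,0,0],[0,0,0],255],
  [[0,0,0],[0,0,0],255],
  [[0,0,0],[0,0,0],255],
  [[0,0,0],[0,0,0],255],
], force=35)

```text
time: 7.92
tool_pos: [0.6489, -0.1849, 0.1121]
tool_rot: [-1.209, 1.212, -1.209]
force: [-0.3, -0.1, 0.9]
grip_width: 0.0173
```

Request:
play_rows([
  [[0,0,0],[0,0,0],255],
  [[0,0,0],[0,0,0],255],
  [[0,0,0],[0,0,0],255],
  [[0,0,0],[0,0,0],255],
])

```text
time: 8.43
tool_pos: [0.649, -0.1849, 0.1121]
tool_rot: [-1.209, 1.212, -1.21]
force: [1.1, -0.4, -0.5]
grip_width: 0.0113
```

Gripped at 11–12 mm, which matches the bar. Lifting slowly.

Request:
play_rows([
  [[0,-0.03,0],[0,0,0],255],
  [[0,-0.07,0],[0,0,0],255],
  [[0,-0.12,0],[0,0,0],255],
  [[0,-0.18,0],[0,0,0],255],
  [[0,-0.25,0],[0,0,0],255],
  [[0,-0.33,0],[0,0,0],255],
  [[0,-0.41,0],[0,0,0],255],
  [[0,-0.47,0],[0,0,0],255],
])

```text
time: 9.43
tool_pos: [0.6497, -0.1852, 0.2559]
tool_rot: [-1.208, 1.209, -1.212]
force: [-0.2, -0.2, -2.7]
grip_width: 0.0121
```

```bash
python3 - <<'E'
from h import *; from workcell import get_obs,grab_frame; import cv2
o=get_obs(); print(o["time"],o["tool_pos"],o["force"],o["wrist_torque"],o["grip_width"],to(o,[.630,.172,.265],0))
f=grab_frame("scene"); im=cv2.cvtColor(f["image"],cv2.COLOR_RGB2BGR)
cv2.imwrite("pics/s5.png",cv2.resize(im[60:260,180:400],None,fx=3,fy=3,interpolation=cv2.INTER_CUBIC))
E
```

```text
9.425 [ 0.64970264 -0.1851945   0.25588423] [-0.16951192 -0.17549029 -2.65037019] [-0.04913296 -0.12403468  0.02877533] 0.012069109781516678 (array([-1.191, -0.031, -0.068]), [array([-0.002, -0.004,  0.001]), array([-1.000e-03,  5.996e+00, -4.000e-03])])
```

View pics/s5.png

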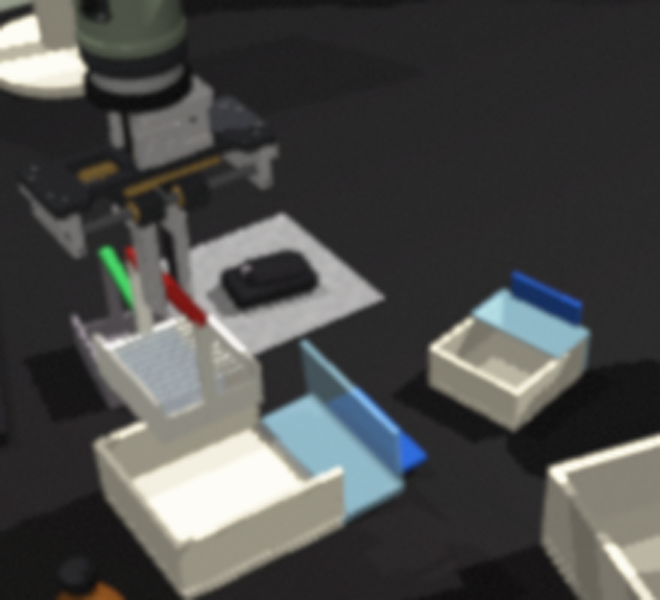

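The rack is clear of the dock, level, and the hood stays down. Carrying it to the panel.

Request:
play_rows([
  [[-0.03,-0.01,0],[0,0,0],255],
  [[-0.09,-0.02,-0.005],[0,0,0],255],
  [[-0.17,-0.03,-0.01],[0,0,0],255],
  [[-0.26,-0.03,-0.015],[0,0,0],255],
  [[-0.36,-0.03,-0.02],[0,0,0],255],
  [[-0.46,-0.03,-0.025],[0,0,0],255],
  [[-0.56,-0.03,-0.03],[0,0,0],255],
  [[-0.66,-0.03,-0.035],[0,0,0],255],
])

```text
time: 10.48
tool_pos: [0.6396, 0.0154, 0.2664]
tool_rot: [-1.208, 1.206, -1.212]
force: [-0.9, -0.1, -2.5]
grip_width: 0.0115
```

```bash
python3 - <<'E'
from h import *; from workcell import get_obs
o=get_obs(); print(o["tool_pos"],o["grip_width"],to(o,[.630,.172,.265],0))
E
```

```text
[0.63955522 0.01539903 0.2663954 ] 0.011480217507117736 (array([-0.522,  0.004, -0.032]), [array([-0.006, -0.001,  0.003]), array([-4.000e-03,  5.999e+00, -1.000e-02])])
```

Request:
play_rows([
  [[-0.09,0,-0.006],[0,0,0],255],
  [[-0.18,0,-0.012],[0,0,0],255],
  [[-0.27,0,-0.018],[0,0,0],255],
  [[-0.35,0.004,-0.024],[0,0,0],255],
  [[-0.42,0.004,-0.028],[0,0,0],255],
  [[-0.48,0.004,-0.03],[0,0,0],255],
  [[-0.51,0.004,-0.032],[0,0,0],255],
  [[-0.522,0.004,-0.032],[0,0,0],255],
])

```text
time: 11.48
tool_pos: [0.63, 0.1724, 0.2649]
tool_rot: [-1.208, 1.206, -1.212]
force: [-0.4, -1.0, -2.2]
grip_width: 0.0111
```

Request:
play_rows([
  [[0,0,0],[0,0,0],255],
  [[0,0,0],[0,0,0],255],
  [[0,0,0],[0,0,0],255],
  [[0,0,0],[0,0,0],255],
])

```text
time: 11.98
tool_pos: [0.6301, 0.172, 0.2649]
tool_rot: [-1.208, 1.206, -1.213]
force: [0.5, -0.0, -3.5]
grip_width: 0.0116
```

```bash
python3 - <<'E'
from h import *; from workcell import get_obs,grab_frame; import cv2
o=get_obs(); print(o["time"],o["tool_pos"],o["force"],o["wrist_torque"],o["grip_width"],to(o,[.630,.172,.265],0))
f=grab_frame("scene"); cv2.imwrite("pics/s6.png",cv2.cvtColor(f["image"],cv2.COLOR_RGB2BGR)); np.savez("s6.npz",**f)
f=grab_frame("top"); cv2.imwrite("pics/t6.png",cv2.cvtColor(f["image"],cv2.COLOR_RGB2BGR))
p=cv2.imread("pics/top0.png")[160:245,210:300]
a=cv2.resize(p,None,fx=4,fy=4,interpolation=cv2.INTER_CUBIC); b=cv2.resize(cv2.imread("pics/s6.png")[150:370,230:430],None,fx=2.2,fy=2.2,interpolation=cv2.INTER_CUBIC)
c=np.zeros((484,800,3),np.uint8); c[:340,:360]=a; c[:b.shape[0],360:360+b.shape[1]]=b; cv2.imwrite("pics/c6.png",c)
E
```

```text
11.975 [0.6300786  0.17195557 0.26494498] [ 0.5128939  -0.03724218 -3.51918526] [-0.01795543 -0.04420411 -0.01577729] 0.01162662899301918 (array([-0., -0., -0.]), [array([-0.006, -0.001,  0.003]), array([-5.000e-03,  5.999e+00, -1.000e-02])])
```

View pics/c6.png

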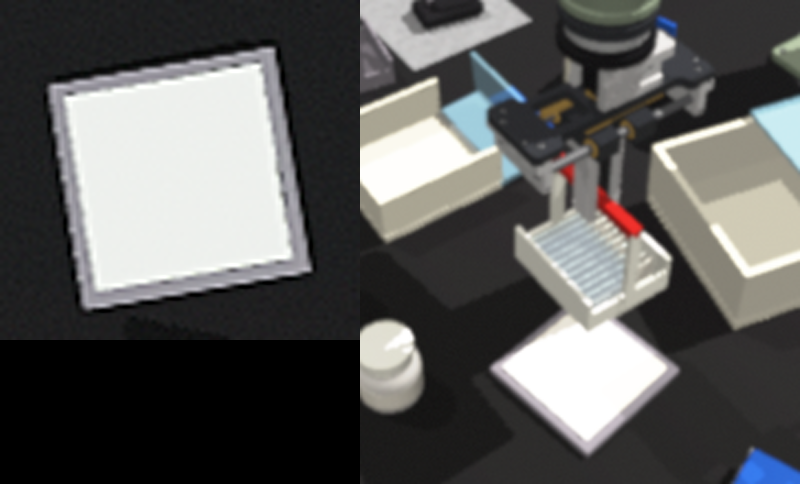

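View pics/t6.png

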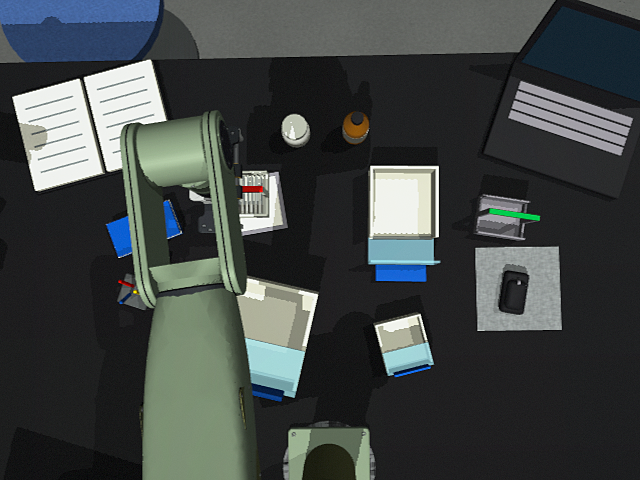

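The rack hangs level over the panel, and the hood is down in the top view. I'll check the centring with refined panel corners.

```bash
python3 - <<'E'
from h import *
t=dict(np.load("top0.npz")); s=dict(np.load("s6.npz"))
Q=back(t,[(u/4+209.6,v/4+159.6) for u,v in ((49,87),(274,47),(310,271),(87,310))],.012); print("top",Q.mean(0),[np.linalg.norm(Q[i]-Q[i-1]).round(4) for i in range(4)])
g=lambda l:[((u-360)/2.2+229.8,v/2.2+149.8) for u,v in l]
Q=back(s,g([(491,369),(679,370),(588,455)]),.012); print("scene",Q[:2].mean(0),np.linalg.norm(Q[0]-Q[2]),np.linalg.norm(Q[1]-Q[2]))
c=np.array([.630,.172,.164]); pr=proj(s,c+np.array([[.046,.055,0],[-.046,.055,0],[.046,-.055,0]])+[0,0,.0]); 
print("expected rack bottom corners (near,right,left) in crop", (pr-[229.8,149.8])*2.2+[360,0])
pr=proj(s,c+np.array([[0,.056,.107],[0,-.056,.107]])); print("handle ends",(pr-[229.8,149.8])*2.2+[360,0])
E
```

```text
top [0.62920396 0.17045895 0.012     ] [np.float64(0.1378), np.float64(0.1389), np.float64(0.138), np.float64(0.1369)]
scene [0.63375691 0.17607019 0.012     ] 0.13799985410702997 0.1375550943181489
expected rack bottom corners (near,right,left) in crop [[588.13257192 334.06423177]
 [667.46551079 286.09652257]
 [516.4935932  256.55452808]]
handle ends [[637.76264553 230.59648761]
 [556.67079371 154.1054971 ]]
```

```bash
python3 - <<'E'
from workcell import get_obs, sign_off
o=get_obs(); print(o["time"],abs(o["qvel"]).max(),o["tool_pos"],o["grip_width"]); print(sign_off())
E
```

```text
12.075 0.0019317580463351592 [0.63005779 0.17214892 0.26494068] 0.011692449594137995
the job is handed in; nothing more can be done
None
```

The job is handed in at 12.1 s: the hood is down and the slide rack is held in the air over the light panel. I hooked the fin from behind and pulled the hood past its balance point, and it sank to its stop. Then I gripped the red bar, lifted the rack clear and carried it across.

**Last checks:**
- **Hood:** the last top view shows it lying down. Just before the grasp, its fin edge was within a few pixels of where it should be at the stop.
- **Grip and stillness:** the jaws read 11.7 mm on the 12 mm bar, and joint speeds were under 0.002 rad/s.
- **Height:** the underside is about 15 cm above the panel.
- **Centring:** the tool is at (0.630, 0.172). The two cameras put the panel centre at (0.629, 0.170) and (0.634, 0.176), so they disagree by about 5–7 mm. The rack is centred to within a few mm either way.
- **Level:** the handle end matched its predicted pixel. The rack's bottom corners matched to within about 3 px, which is about how closely I could read them.
- **Other items:** in the last top view, everything I could see was where it started. The arm partly hid the blue box and the pen pot.

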